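String the dry hair rollers on the pick and put them in the shoe box

TASK

Push the wooden hair pick down through all three hair rollers lying in line on the slanted shoe rack, lift them off the rack together on the pick, and lay the pick with the three rollers still on it on the floor of the open shoe box, setting it down rather than dropping it. Leave the small things lying about where they are.

Things in the scene. Friction and masses are not known exactly. Their poses are not given: they have to be found in the camera images.
- pick: Pale wooden hair pick (one prong, 26 g) lying level across a tray. Origin: centre of the handle, which sticks out past the tray, 39 mm above the liner. x runs towards the tip, z up. Handle 64 mm long, 12 mm thick (y), 16 mm high (z), flat sides: grasp it there. Collar 28 mm across at x = 32 to 38, wider than the rollers' bore. Prong 8 x 8 mm square at x = 38 to 182, then a taper.
- pick_tip (a point): The tip of the prong, 3 mm thick, 210 mm from the centre of the handle; the taper is 28 mm long. Same axes as the pick.
- tray: Fixed white plastic tray, 110 mm (x) by 150 mm (y), 35 mm high, origin under its middle. The prong lies across its two rims at x = -55 and +55 mm, crossing it about along x.
- roller_low: The lowest of three alike white plastic hair rollers lying end to end in one groove of the slanted rack, bores in line. Each is a loose tube 48 mm long, 34 mm outside, open bore 20 mm wide, about 22 g. Origin at its centre, x along the bore pointing down the slope, 28 degrees below level. Its lower end bears on the rack's toe bar, whose top lies 6 mm below the bore's axis: a centred prong clears it.
- roller_mid: The middle roller, like roller_low: origin at its centre, x along the bore and down the slope. About 1 mm gap to its neighbours.
- roller_top: The uppermost roller, like roller_low: origin at its centre, x along the bore and down the slope. Its open upper end, 24 mm up the bore from its origin, is 2 to 5 mm short of the wires' upper ends; beyond them is free space for the hand. The rollers can slide along their groove and lift straight out of it.
- rack: Fixed grey wire shoe rack, 300 mm wide (y), 180 mm deep. Origin on the liner under its middle. Wires (5 mm thick, 24 mm apart) slope down along +x at 28 degrees, 139 mm high at the upper end (x = -88 mm), 45 mm at the lower. The rollers' groove is at y = +48 mm. The toe bar crosses 47 mm up from the lower end. Small slippers fixed on it fill y = -142 to -14 mm, up to 40 mm off the wires.
- shoebox: White plastic shoe box, fixed, open at the top, its lid thrown back on the -y side. Outside 340 mm long (x), 220 mm wide (y), 115 mm high; walls and floor 3 mm. Origin at the centre of its underside. The press-button latch on its +y side is not needed.
- cologne: Square amber glass cologne bottle with black cap, 56 x 32 x 116 mm, origin under its middle. Leave it alone.
- comb: Black plastic comb, 180 x 34 x 5 mm, lying flat, origin under its middle. Leave it alone.
- opener: Flat steel bottle opener, 125 x 43 x 5 mm, lying in the tray under the pick's prong, origin under its middle. Leave it alone.
- polish_tin: Round shoe polish tin, 75 mm across, 25 mm high, origin under its middle. Leave it alone.
- shoe_brush: Shoe brush with wooden back, 160 x 50 x 40 mm, origin under its middle. Leave it alone.
- padlock: Brass padlock lying flat, 64 x 34 x 14 mm, origin under its middle. Leave it alone.

How it is judged:
By the outcome, as a careful person would: the job done as asked, in the order asked, and still so for the second after the job is handed in, with the robot touching nothing.
It also fails if it takes over 61 s, if anything falls off the work surface, if the arm or the gripper's body presses on something with over 40 N, if the wrist force passes 120 N, or if a joint passes its speed limit or range.

ROBOT

A 7-joint arm with a two-finger parallel gripper is mounted at the origin on the work surface. World frame = base frame: x ahead of the robot, y to its left, z up, the work surface at z = 0. Lengths are in m, angles in rad, forces in N, time in s.
With the tool pointing down it reaches from about 0.4 to 0.85 m from the base axis. Payload 4.4 kg.
Tool frame: the origin (TCP) lies between the finger pads; the fingertips stand robot.tip_extent ahead of it and the grasp point (between the pads) lies 6 mm ahead of it (robot.tip_extent is the distance from the TCP to the fingertips, in m); z points along the fingers, y is the line along which they close (so a half turn about z gives the same grasp; the last joint's range is limited). The gripper opens to 94 mm and grips with 3 to 60 N. Pads are 16 mm wide; open, the fingers measure 119 mm over their backs; the gripper's body (75 mm by 177 mm) begins 78 mm behind the grasp point.
Start: joints at [-1.364, 0.628, 0.038, 1.517, -0.027, 0.996, -0.02], TCP at [0.175, 0.626, 0.23] pointing down, gripper open.
Joint ranges: [-3.06, 3.06], [-0.37, 2.12], [-1.25, 1.32], [0.18, 2.47], [-1.1, 4.24], [0.23, 1.98], [-2.94, 2.94]. Speed limits (rad/s): [2.57, 2.57, 3.14, 3.14, 3.14, 3.14, 3.14].

INTERFACE

Orientations are given as a unit quaternion [w, x, y, z].
In Python, from cell import readout, imaging, workorder, robot gives the robot as it stands.
- The arm moves only by the tool send_rows, never from a script. Its argument "commands" is text: rows parted by semicolons, each of 7 numbers parted by spaces: the turn, a rotation vector about the tool's x, y, z in degrees, then the shift along the tool's x, y, z in m, then the closure, from 0 (fully open) to 1 (shut). In form: wx wy wz tx ty tz gripper; .... A call has 1 to 5 rows; each row is the pose to reach, as a shift and turn from the pose commanded when the call began, along the tool's axes at that moment; what a row does not reach only later rows make up. A row lasts 1/10 s, in which the tool goes at most 50 mm and 8.59 degrees, less where a joint would pass 70% of its speed; a pose out of reach is approached as far as the arm can. A call with a gripper value outside its range is refused whole. The fingers move at their own pace and stop on an object; "squeeze" is the grip in N (left out, the last holds). Time passes only in rows, so rows that repeat a pose let the fingers close. It gives the time, the measured TCP pose, the force, the opening and the grip force at its end, in the units of the state.
- readout.get_state(): the state, without advancing time (a new reading comes with each control period).
- imaging.grab_frame(name): name is "scene" or "top" or "wrist"; returns a dict with "color" (384x512x3 uint8, blue, green, red), "fov_y" (degrees; the focal length in pixels is half the picture's height over the tangent of half this angle, whatever the lens; pixels are square), "cx", "cy" (the principal point, pixels), "distortion" ([k1, k2, p1, p2, k3] as OpenCV has them; the pictures are not rectified), "rvec" (rotation vector, rad) and "tvec" (3), from world to camera coordinates, as OpenCV has them. Camera axes: x right, y down, z forward; pixel columns grow to the right and rows downward; lengths in m; the calibration is good to about 2 mm. A picture is of the moment at which its call begins. There is no depth.
- workorder.close_job(): hands the job in; it is judged then, once.
Trained networks look in a picture, given as the dict that the camera call returned (one of the last four; its "shot" number tells which), for a name from the list of things; names that differ only in an ending like _2 or _b are one class to them, and where a whole thing is asked for, a point or a joint stands for the part that bears it (a point fixed in the world has none). Each returns a list of dicts, best first, with "score" (0 to 1); they miss things now and then, are a little off and sometimes report something else, mostly with a low value. They report only what shows in the picture. A call takes as long as a camera call.
- imaging.boxes_of(label, picture): "centre" ([column, row] as shares, 0 to 1, of the picture: columns of its width, rows of its height, amid what is visible of it).
- imaging.place_of(label, picture): "centre" ([column, row] as shares, 0 to 1, of the picture: columns of its width, rows of its height: a listed point, or the origin of a listed thing).
The state is a dict: "time_s": time; "joint_positions": joint angles; "qvel": joint speeds; "joint_torque": joint torques, N m; "tool_pos": TCP position; "ee_rot": TCP orientation; "ft_force": force on the tool from outside, world axes, zero at the start; "wrist_torque": the same for the moment, N m; "opening": finger opening in m; "grasp_force": force on a finger pad.
Only numpy, scipy, OpenCV 4.12 (cv2) and the standard library are available. Lean on these libraries where they do the work, as an engineer would, in place of code of your own. Each camera call takes 0.05 s, during which the arm holds its last target. There are 200 camera calls.

## Working session

There is one attempt and no reset: what is moved stays moved. The work goes in short steps, Python scripts to look and compute and a tool call to move; the robot and the scene stay as the last step left them, time stands still between calls to the robot, and variables do not carry over. Pictures are saved under pics/ and viewed, at most 10 in all, crops included, and the job is handed in when it is done.

Besides the shell and the picture viewer there is one more tool, called after "Emit:" as a command line: name --argument value ..., lists and objects as JSON in quotes. send_rows: Moves the arm, as the interface text tells. Its arguments: {"type":"object","properties":{"commands":{"type":"string"},"squeeze":{"type":"number"}},"required":["commands"]}

```bash
mkdir -p pics
cat > h.py <<'E'
import numpy as np, cv2
from scipy.spatial.transform import Rotation as R
from cell import readout, imaging, workorder, robot
def cam(p):
    h,w=p["color"].shape[:2]; f=h/2/np.tan(np.radians(p["fov_y"])/2)
    K=np.array([[f,0,p["cx"]],[0,f,p["cy"]],[0,0,1.]])
    return K,np.array(p["distortion"],float),np.array(p["rvec"],float).reshape(3),np.array(p["tvec"],float).reshape(3)
def ray(p,uv):
    K,d,r,t=cam(p); n=cv2.undistortPoints(np.array([[uv]],float),K,d)[0,0]
    M=R.from_rotvec(r).as_matrix(); o=-M.T@t; v=M.T@np.array([n[0],n[1],1]); return o,v/np.linalg.norm(v)
def atz(p,uv,z):
    o,v=ray(p,uv); return o+v*(z-o[2])/v[2]
def tri(rs):
    A=sum(np.eye(3)-np.outer(v,v) for o,v in rs); b=sum((np.eye(3)-np.outer(v,v))@o for o,v in rs)
    x=np.linalg.solve(A,b); return x,[np.linalg.norm(np.cross(x-o,v)) for o,v in rs]
def proj(p,X):
    K,d,r,t=cam(p); return cv2.projectPoints(np.array(X,float).reshape(-1,1,3),r,t,K,d)[0][:,0]
E
cat > a.py <<'E'
from h import *
print(robot.tip_extent, readout.get_state()["tool_pos"],readout.get_state()["ee_rot"])
P={n:imaging.grab_frame(n) for n in("scene","top")}
for n in P: cv2.imwrite(f"pics/{n}0.png",P[n]["color"])
import pickle; pickle.dump(P,open("P0.pkl","wb"))
for l in "pick pick_tip tray roller_low roller_mid roller_top rack shoebox cologne comb polish_tin shoe_brush padlock".split():
    rs=[];s=[]
    for n in P:
        q=imaging.place_of(l,P[n])
        for k in q[:3]: s.append((n,[round(k["centre"][0]*512),round(k["centre"][1]*384)],round(k["score"],2)))
        if q: rs.append(ray(P[n],[q[0]["centre"][0]*512,q[0]["centre"][1]*384]))
    print(l,s,*( [np.round(tri(rs)[0],4),np.round(tri(rs)[1],4)] if len(rs)>1 else []))
E
python3 a.py
```

```text
0.025 [0.17494808 0.62540298 0.22961018] [-1.15014805e-04  1.35980324e-01  9.90711135e-01 -8.85902319e-04]
pick [('scene', [169, 113], 0.51), ('top', [375, 198], 0.72), ('top', [337, 131], 0.68)] [ 0.5018 -0.4004  0.0472] [0.0005 0.0005]
pick_tip [('scene', [197, 162], 0.77), ('top', [307, 182], 0.62), ('top', [227, 185], 0.24)] [ 0.5536 -0.2073  0.0407] [0.0009 0.0009]
tray [('scene', [172, 145], 0.88), ('top', [342, 183], 0.97)] [ 0.5553 -0.3183  0.0129] [0.0018 0.0018]
roller_low [('scene', [263, 199], 0.81), ('top', [225, 181], 0.56), ('top', [306, 185], 0.36)] [0.543  0.0295 0.1105] [0.0075 0.0075]
roller_mid [('scene', [249, 182], 0.71), ('top', [307, 139], 0.74), ('top', [240, 184], 0.63)] [ 0.5896 -0.0927  0.1854] [0.1029 0.1029]
roller_top [('scene', [239, 164], 0.56), ('top', [261, 181], 0.51)] [ 0.5336 -0.0665  0.1465] [0.0063 0.0063]
rack [('scene', [238, 221], 0.56), ('scene', [198, 162], 0.4), ('scene', [249, 127], 0.26), ('top', [338, 130], 0.59), ('top', [238, 174], 0.57)] [ 0.6341 -0.1309  0.1055] [0.1584 0.1584]
shoebox [('scene', [361, 310], 0.95), ('top', [112, 194], 0.83), ('top', [337, 132], 0.52)] [0.5345 0.3638 0.0062] [0.0005 0.0005]
cologne [('scene', [129, 177], 0.92), ('scene', [177, 149], 0.38), ('top', [337, 134], 0.65)] [ 0.7114 -0.3173  0.0032] [0.0006 0.0006]
comb [('scene', [250, 127], 0.84), ('top', [319, 255], 0.91), ('top', [338, 185], 0.36)] [ 0.3421 -0.2319  0.0105] [0.0077 0.0077]
polish_tin [('scene', [153, 198], 0.73), ('scene', [363, 235], 0.33), ('top', [306, 139], 0.78)] [ 0.6996 -0.2213 -0.0078] [0.0006 0.0006]
shoe_brush [('scene', [370, 233], 0.87), ('top', [153, 253], 0.64)] [ 0.3587  0.2433 -0.    ] [0.005 0.005]
padlock [('scene', [266, 162], 0.43), ('scene', [261, 202], 0.17), ('top', [271, 239], 0.68)] [ 0.3947 -0.0987  0.0058] [0.0016 0.0016]
```

```bash
python3 -c "
import cv2
a=cv2.imread('pics/top0.png');b=cv2.imread('pics/scene0.png')
cv2.imwrite('pics/t1.png',cv2.resize(a[110:270,180:420],None,fx=3.3,fy=3.3,interpolation=2))
cv2.imwrite('pics/s1.png',cv2.resize(b[80:280,120:380],None,fx=3,fy=3,interpolation=2))"
```

```text
(no output)
```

View pics/top0.png

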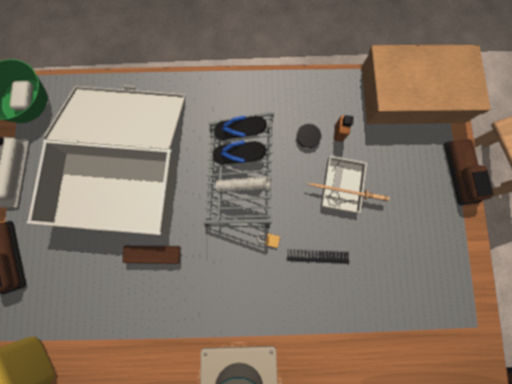

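View pics/s1.png

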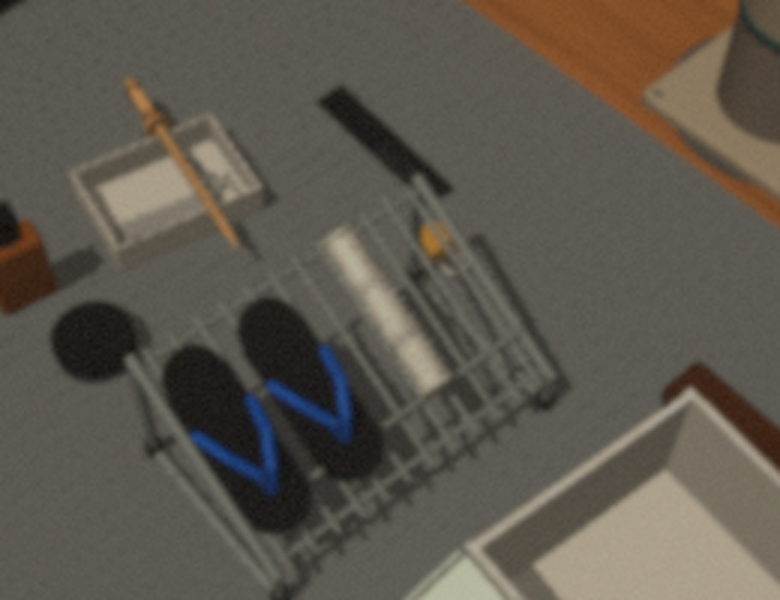

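View pics/t1.png

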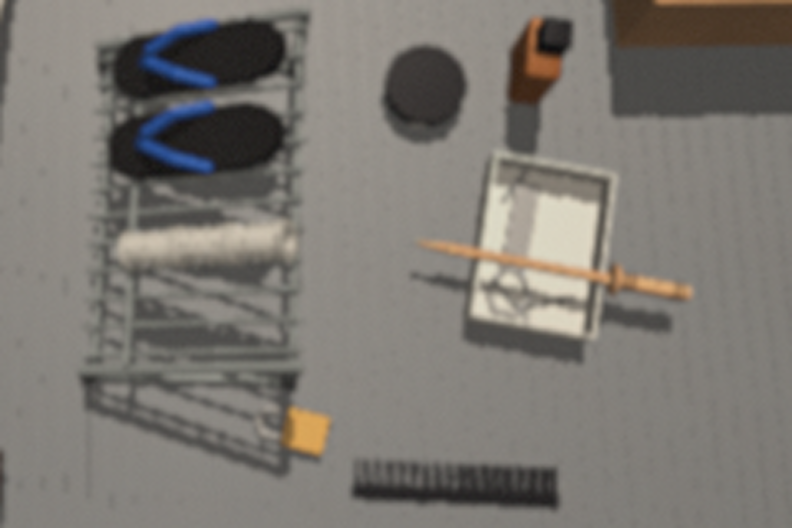

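The top view shows the rollers at about (218–268, 184) px, with the pick running from tip (307, 184) to handle (388, 198). The box spans (33–170, 140–232), and the rack slopes down towards +y. I'll go for a closer look with the wrist camera.

```bash
cat >> h.py <<'E'
def Rt(yaw,pitch=0):
    "tool x along heading yaw (deg from +Y, positive towards +X), nose down pitch deg, y horizontal"
    a=np.radians(yaw);b=np.radians(pitch)
    h=np.array([np.sin(a),np.cos(a),0]); x=h*np.cos(b)-np.array([0,0,np.sin(b)])
    y=np.cross([0,0,-1.],h); return np.c_[x,y,np.cross(x,y)]
def cur():
    s=readout.get_state(); q=np.array(s["ee_rot"]); return np.array(s["tool_pos"]),R.from_quat(q[[1,2,3,0]]).as_matrix()
def delta(p1,R1,p0=None,R0=None):
    if p0 is None: p0,R0=cur()
    return np.round(np.degrees(R.from_matrix(R0.T@R1).as_rotvec()),2),np.round(R0.T@(np.array(p1)-p0),4)
def chain(wps):
    p,r=cur()
    for q,M in wps:
        print(np.round(q,3),*delta(q,M,p,r),"dist",np.round(np.linalg.norm(np.array(q)-p),3)); p,r=np.array(q),M
E
python3 - <<'E'
from h import *
import pickle
P=pickle.load(open("P0.pkl","rb"))["top"]
# box rim corners guess from picture at z .115
for uv in [(35,220),(160,232),(170,151),(47,141)]: print(np.round(atz(P,uv,.115),3))
R0=cur()[1]
chain([([.45,.45,.36],R0),([.53,.22,.38],R0),([.53,0.0,.38],Rt(0)),([.53,-.2,.36],Rt(8))])
E
```

```text
[0.453 0.521 0.115]
[0.415 0.193 0.115]
[0.632 0.171 0.115]
[0.668 0.508 0.115]
[0.45 0.45 0.36] [0. 0. 0.] [-0.3121 -0.0954 -0.1295] dist 0.351
[0.53 0.22 0.38] [0. 0. 0.] [-0.139  -0.1999 -0.02  ] dist 0.244
[0.53 0.   0.38] [-0.   -0.   74.37] [-0.0593 -0.2119 -0.    ] dist 0.22
[ 0.53 -0.2   0.36] [0. 0. 8.] [-0.2   0.    0.02] dist 0.201
```

Emit:
send_rows --commands "0 0 0 -0.045 -0.014 -0.02 0;0 0 0 -0.09 -0.027 -0.037 0;0 0 0 -0.134 -0.041 -0.056 0;0 0 0 -0.18 -0.054 -0.074 0;0 0 0 -0.223 -0.068 -0.093 0"

```text
time_s: 1.9
tool_pos: [0.3722, 0.4997, 0.3238]
ee_rot: [0.0, 0.136, 0.991, 0.0]
ft_force: [0.2, 0.4, -0.3]
opening: 0.094
grasp_force: 0.0
```

Emit:
send_rows --commands "0 0 8 -0.03 -0.03 -0.01 0;0 0 16 -0.06 -0.06 -0.02 0;0 0 24 -0.09 -0.09 -0.03 0;0 0 32 -0.12 -0.12 -0.04 0;0 0 40 -0.145 -0.145 -0.05 0"

```text
time_s: 2.4
tool_pos: [0.4724, 0.3197, 0.3738]
ee_rot: [0.0, 0.47, 0.883, 0.0]
ft_force: [-0.5, 0.1, 0.2]
opening: 0.0936
grasp_force: 0.0
```

```bash
python3 -c "
from h import *
print(cur()[0],readout.get_state()['time_s']);chain([([.53,0.1,.38],Rt(0)),([.53,-.1,.38],Rt(0))])"
```

```text
[0.47241422 0.31968919 0.37380175] 2.4
[0.53 0.1  0.38] [4.000e-02 2.000e-02 3.394e+01] [-0.2144 -0.0749 -0.0061] dist 0.227
[ 0.53 -0.1   0.38] [0. 0. 0.] [-0.2  0.   0. ] dist 0.2
```

Emit:
send_rows --commands "0 0 8 -0.043 -0.015 0 0;0 0 16 -0.086 -0.03 0 0;0 0 24 -0.129 -0.045 0 0;0 0 32 -0.172 -0.06 0 0;0 0 34 -0.214 -0.075 -0.006 0"

```text
time_s: 2.9
tool_pos: [0.5299, 0.1015, 0.3788]
ee_rot: [-0.0, 0.706, 0.708, -0.0]
ft_force: [-0.7, -0.3, 0.5]
opening: 0.0942
grasp_force: 0.0
```

Emit:
send_rows --commands "0 0 0 -0.045 0 0 0;0 0 0 -0.09 0 0 0;0 0 0 -0.135 0 0 0;0 0 0 -0.17 0 0 0;0 0 0 -0.17 0 0 0"

```text
time_s: 3.4
tool_pos: [0.5304, -0.0732, 0.3797]
ee_rot: [0.001, 0.708, 0.706, -0.001]
ft_force: [0.5, -0.1, 0.7]
opening: 0.0941
grasp_force: 0.0
```

```bash
cat > b.py <<'E'
from h import *
import sys,pickle
p=imaging.grab_frame("wrist"); nm=sys.argv[1]
cv2.imwrite(f"pics/{nm}.png",p["color"]); pickle.dump(p,open(nm+".pkl","wb"))
print(cur()[0],readout.get_state()['time_s'],p["fov_y"])
for l in sys.argv[2:]:
    print(l,[([round(float(k["centre"][0]*512),1),round(float(k["centre"][1]*384),1)],round(k["score"],2)) for k in imaging.place_of(l,p)[:4]])
E
python3 b.py w1 roller_low roller_mid roller_top rack pick pick_tip
```

```text
[ 0.53090212 -0.06953241  0.379368  ] 3.45 68.50635093108379
roller_low [([264.5, 104.3], 0.78), ([340.1, 230.0], 0.59)]
roller_mid [([262.3, 135.8], 0.84), ([265.3, 273.4], 0.24)]
roller_top [([259.8, 167.1], 0.88)]
rack [([288.6, 123.5], 0.69)]
pick [([245.8, 322.6], 0.61)]
pick_tip [([268.7, 231.3], 0.66), ([263.8, 133.2], 0.62), ([183.7, 175.3], 0.62)]
```

View pics/w1.png

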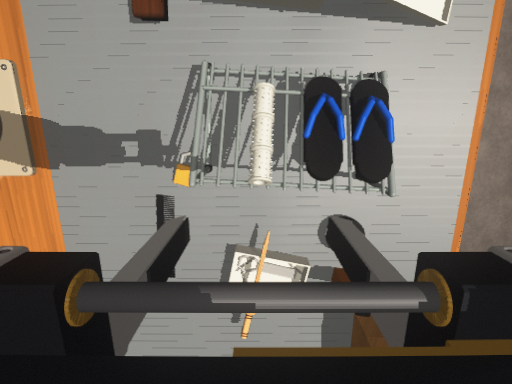

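The wrist view shows the rollers at about (264, 85)–(259, 182) px, with the pick running from tip (268, 233) to handle (245, 330).

```bash
cat > fit.py <<'E'
from h import *
import pickle
from scipy.optimize import least_squares
P=pickle.load(open("P0.pkl","rb")); w=pickle.load(open("w1.pkl","rb"))
def rol(v):
    x,y,z,a=v; a=np.radians(a); b=np.radians(28)
    d=np.array([np.sin(a)*np.cos(b),np.cos(a)*np.cos(b),-np.sin(b)])
    return np.array([v[:3]+k*.049*d for k in(1,0,-1)])
def pk(v):
    a=np.radians(v[3]); d=np.array([np.sin(a),np.cos(a),0]); return np.array([v[:3],v[:3]+.21*d])
def fit(model,obs,x0):
    f=lambda v:np.concatenate([((proj(p,model(v)[i])-uv)/s).ravel() for p,i,uv,s in obs])
    r=least_squares(f,x0,loss="soft_l1",x_scale=[.01,.01,.01,3]); return r.x,np.round(r.fun.reshape(-1,2),1)
if __name__=="__main__":
    obs=[(w,0,[264.5,104.3],1),(w,1,[262.3,135.8],1),(w,2,[259.8,167.1],1),
     (P["scene"],0,[263,199],1),(P["scene"],1,[249,182],1),(P["scene"],2,[239,164],1),
     (P["top"],0,[225,181],1),(P["top"],1,[240,184],1),(P["top"],2,[261,181],1)]
    print(*fit(rol,obs,[.54,-.02,.12,3]),sep="\n")
    obs=[(w,0,[245.8,322.6],1),(w,1,[268.7,231.3],1),(P["scene"],0,[169,113],1),(P["scene"],1,[197,162],1),(P["top"],0,[375,198],1),(P["top"],1,[307,182],1)]
    print(*fit(pk,obs,[.5,-.4,.04,15]),sep="\n")
    o,_=ray(w,[256,192]); print("cam",o,"in tool",cur()[1].T@(o-cur()[0]))
    chain([([.51,-.36,.26],Rt(12))])
E
python3 fit.py
```

```text
[ 0.53579337 -0.02217634  0.12126127  5.01975649]
[[ 0.1 -0.6]
 [-0.  -1.5]
 [ 0.  -0.4]
 [-4.2 -0.7]
 [-1.1 -0.8]
 [-1.9  0.2]
 [ 1.3  3.5]
 [ 2.2 -0.1]
 [-2.2  2.3]]
[ 0.50153126 -0.40920345  0.03797998 13.8603655 ]
[[-1.   0.6]
 [ 1.3 -0.1]
 [-1.   0.8]
 [ 0.9  0.3]
 [ 2.   0.2]
 [-1.2  0.6]]
cam [ 0.52916601 -0.00094292  0.532534  ] in tool [ 0.06430057 -0.00171179 -0.15357949]
[ 0.51 -0.36  0.26] [-0.02 -0.03 12.52] [-0.2947 -0.0241  0.1188] dist 0.319
```

```bash
python3 -c "
from h import *
chain([([.513,-.27,.34],Rt(14)),([.487,-.467,.25],Rt(14))])"
```

```text
[ 0.513 -0.27   0.34 ] [-0.02 -0.03 14.52] [-0.2047 -0.0203  0.0388] dist 0.209
[ 0.487 -0.467  0.25 ] [0. 0. 0.] [-0.1974  0.0224  0.09  ] dist 0.218
```

Emit:
send_rows --commands "0 0 5 -0.045 -0.004 0.005 0;0 0 10 -0.09 -0.009 0.01 0;0 0 14.5 -0.135 -0.013 0.02 0;0 0 14.5 -0.175 -0.017 0.03 0;0 0 14.5 -0.205 -0.02 0.039 0"

```text
time_s: 4.25
tool_pos: [0.5122, -0.2737, 0.3396]
ee_rot: [0.0, 0.789, 0.615, -0.0]
ft_force: [-0.1, -0.5, -0.7]
opening: 0.0938
grasp_force: 0.0
```

Emit:
send_rows --commands "0 0 0 -0.04 0.004 0.018 0;0 0 0 -0.08 0.009 0.036 0;0 0 0 -0.12 0.013 0.054 0;0 0 0 -0.16 0.018 0.072 0;0 0 0 -0.197 0.022 0.09 0"

```text
time_s: 4.75
tool_pos: [0.4864, -0.4691, 0.249]
ee_rot: [-0.0, 0.788, 0.615, 0.0]
ft_force: [-0.8, -0.0, 0.8]
opening: 0.0941
grasp_force: 0.0
```

```bash
python3 b.py w2 pick pick_tip tray
```

```text
[ 0.481597   -0.47518598  0.24570191] 4.8 68.50635093108379
pick [([263.1, 126.7], 0.89)]
pick_tip []
tray [([274.0, 51.8], 0.97)]
```

View pics/w2.png

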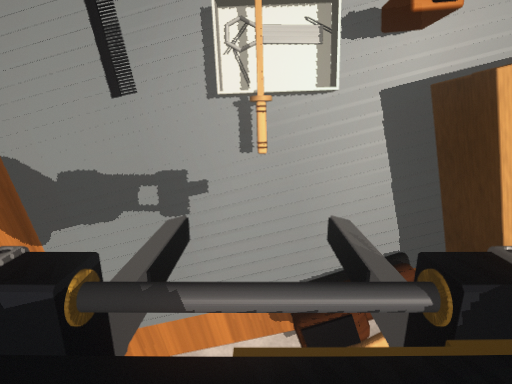

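The handle runs from (261, 102) to (263, 153) px and is nearly in line with the tool. Next I'll compute the grasp.

Run:
```python
from h import *
import pickle
w=pickle.load(open("w2.pkl","rb"))
for uv in [(263.1,126.7),(262.5,153),(261,102),(259.5,5)]: print(np.round(atz(w,uv,.039),4))
a,b=atz(w,(263,153),.039),atz(w,(259.5,5),.039); d=b-a; yaw=np.degrees(np.arctan2(d[0],d[1])); print(yaw)
o,_=ray(w,[256,192]); print("cam in tool",cur()[1].T@(o-cur()[0]), np.degrees(np.arctan2(cur()[1][0,0],cur()[1][1,0])))
c=atz(w,(263.1,126.7),.039)
chain([(c+[0,0,.11],Rt(yaw)),(c+[0,0,.012],Rt(yaw))])
s=readout.get_state();print(s["qvel"],s["time_s"])
```

```text
[ 0.5068 -0.409   0.039 ]
[ 0.4982 -0.4408  0.039 ]
[ 0.5113 -0.3795  0.039 ]
[ 0.5351 -0.276   0.039 ]
12.425894037062957
cam in tool [ 0.07049426 -0.00095045 -0.15299248] 14.154663015492831
[ 0.507 -0.409  0.149] [-0.08 -0.06 -1.73] [0.0622 0.0061 0.1001] dist 0.118
[ 0.507 -0.409  0.051] [0. 0. 0.] [0.    0.    0.098] dist 0.098
[-0.03614141 -0.03234559 -0.01550841  0.00077043 -0.00510078  0.00386442
 -0.00173183] 4.95
```

Emit:
send_rows --commands "0 0 -1.5 0.02 0.003 0.035 0;0 0 -1.5 0.04 0.005 0.07 0;0 0 -1.5 0.061 0.006 0.1 0;0 0 -1.5 0.061 0.006 0.125 0;0 0 -1.5 0.061 0.006 0.125 0"

```text
time_s: 5.45
tool_pos: [0.5072, -0.4056, 0.1225]
ee_rot: [-0.003, 0.779, 0.627, 0.0]
ft_force: [-0.4, 0.3, 0.2]
opening: 0.0941
grasp_force: 0.0
```

```bash
python3 b.py w3 pick; python3 -c "
from h import *
import pickle
w=pickle.load(open('w3.pkl','rb'))
print(np.round(proj(w,[[.506,-.4095,.039],[.506+.21*.215,-.4095+.21*.977,.039],[.506+.1*.215,-.4095+.1*.977,.039]])))
chain([([.506,-.4095,.051],Rt(12.4))])"
```

```text
[ 0.50751748 -0.40800995  0.12473904] 5.5 68.50635093108379
pick [([258.4, 209.6], 0.93)]
[[259. 209.]
 [260. -75.]
 [260.  89.]]
[ 0.506 -0.41   0.051] [ 0.06  0.02 -0.13] [ 0.     -0.0018  0.0752] dist 0.075
```

View pics/w3.png

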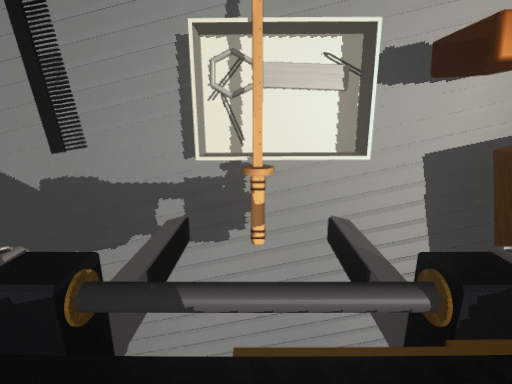

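Prediction (259, 209) and picture (258, 209) agree, so I'll descend and grasp.

Emit:
send_rows --commands "0 0 0 0 -0.002 0.03 0;0 0 0 0 -0.002 0.055 0;0 0 0 0 -0.002 0.07 0.3;0 0 0 0 -0.002 0.075 0.6;0 0 0 0 -0.002 0.075 1" --squeeze 50

```text
time_s: 6.05
tool_pos: [0.5049, -0.4106, 0.0507]
ee_rot: [0.0, 0.781, 0.625, 0.0]
ft_force: [-0.2, 0.2, -0.2]
opening: 0.0734
grasp_force: 0.0
```

Emit:
send_rows --commands "0 0 0 0 0 0 1;0 0 0 0 0 0 1;0 0 0 0 0 0 1;0 0 0 0 0 0 1;0 0 0 0 0 0 1"

```text
time_s: 6.55
tool_pos: [0.5047, -0.4102, 0.0503]
ee_rot: [0.0, 0.781, 0.625, 0.0]
ft_force: [0.5, 0.2, -0.0]
opening: 0.0336
grasp_force: 0.0
```

```bash
python3 -c "
from h import *
print(cur()[0],readout.get_state()['opening'],readout.get_state()['grasp_force'])
d=Rt(4.5,28)[:,0]; m=np.array([.5358,-.022,.1205]); 
top=m-.073*d; print(top)
for s in (.26,.24): 
  h=top-d*s; print(s,h)
p=cur()[0]
chain([(p+[0,0,.12],Rt(12.4)),(top-d*.27+Rt(4.5,28)[:,2]*-.012,Rt(4.5,28))])"
```

```text
[ 0.50469892 -0.41018077  0.05028085] 0.03362674929686627 0.0
[ 0.53074291 -0.08625648  0.15477142]
0.26 [ 0.51273134 -0.31511518  0.27683403]
0.24 [ 0.51411684 -0.29751066  0.2674446 ]
[ 0.505 -0.41   0.17 ] [ 0.02  0.01 -0.23] [-0.    0.   -0.12] dist 0.12
[ 0.512 -0.318  0.292] [ -1.93 -27.96  -7.74] [ 0.0914 -0.0121 -0.1218] dist 0.153
```

Emit:
send_rows --commands "0 0 0 0 0 0 1;0 0 0 0 0 0 1;0 0 0 0 0 0 1;0 0 0 0 0 0 1;0 0 0 0 0 0 1"

```text
time_s: 7.05
tool_pos: [0.5045, -0.4101, 0.05]
ee_rot: [-0.0, 0.781, 0.625, -0.0]
ft_force: [0.7, -0.4, 0.2]
opening: 0.0114
grasp_force: 50.0
```

Emit:
send_rows --commands "0 0 0 0 0 -0.01 1;0 0 0 0 0 -0.03 1;0 0 0 0 0 -0.06 1;0 0 0 0 0 -0.09 1;0 0 0 0 0 -0.12 1"

```text
time_s: 7.55
tool_pos: [0.5044, -0.4102, 0.1719]
ee_rot: [0.0, 0.781, 0.625, -0.0]
ft_force: [0.2, -0.3, -0.1]
opening: 0.0112
grasp_force: 50.0
```

Emit:
send_rows --commands "-0.5 -7 -2 0.02 -0.003 -0.03 1;-1 -14 -4 0.04 -0.006 -0.06 1;-1.5 -21 -6 0.065 -0.009 -0.09 1;-1.9 -28 -7.7 0.091 -0.012 -0.122 1;-1.9 -28 -7.7 0.091 -0.012 -0.122 1"

```text
time_s: 8.05
tool_pos: [0.52, -0.3075, 0.2929]
ee_rot: [0.166, 0.708, 0.664, -0.176]
ft_force: [1.5, 0.4, -0.7]
opening: 0.0115
grasp_force: 50.0
```

```bash
cat > c.py <<'E'
from h import *
import sys,pickle
nm=sys.argv[1]; cur()
for n in ("wrist","scene","top"):
    p=imaging.grab_frame(n); cv2.imwrite(f"pics/{nm}{n}.png",p["color"]); pickle.dump(p,open(nm+n+".pkl","wb"))
    for l in sys.argv[2:]:
        print(n,l,[([round(float(k["centre"][0]*512),1),round(float(k["centre"][1]*384),1)],round(k["score"],2)) for k in imaging.place_of(l,p)[:2]])
s=readout.get_state(); p,M=cur(); print(p,M[:,0],s["opening"],s["grasp_force"],s["time_s"])
E
python3 c.py v1 roller_low roller_mid roller_top pick_tip
```

```text
wrist roller_low []
wrist roller_mid [([106.4, 19.7], 0.44)]
wrist roller_top []
wrist pick_tip []
scene roller_low [([248.5, 127.2], 0.71), ([259.7, 200.2], 0.64)]
scene roller_mid [([248.5, 183.6], 0.81)]
scene roller_top [([241.4, 166.8], 0.69), ([129.8, 181.3], 0.18)]
scene pick_tip [([220.0, 132.0], 0.8), ([251.1, 182.9], 0.68)]
top roller_low []
top roller_mid [([322.9, 254.4], 0.42)]
top roller_top []
top pick_tip []
[ 0.51255516 -0.31907046  0.29194868] [ 0.07393852  0.87954458 -0.47003662] 0.011537830336817571 49.99997019767761 8.8
```

View pics/v1wrist.png

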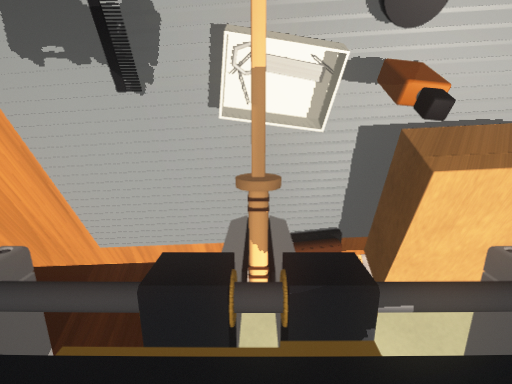

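The pick is gripped centred (collar at (258, 182) px). Next I'll check the predicted tip and refit the rollers.

```bash
cat > d.py <<'E'
from fit import *
s=pickle.load(open("v1scene.pkl","rb")); t=pickle.load(open("v1top.pkl","rb"))
p,M=cur()
tip=p+M@[.211,0,.0113]; print("tip",tip,proj(s,tip),proj(t,tip))
b=imaging
obs=[(w,0,[264.5,104.3],1),(w,1,[262.3,135.8],1),(w,2,[259.8,167.1],1),
 (P["scene"],0,[263,199],1),(P["scene"],1,[249,182],1),(P["scene"],2,[239,164],1),
 (s,0,[259.7,200.2],1),(s,1,[248.5,183.6],1),(s,2,[241.4,166.8],1)]
v,r=fit(rol,obs,[.54,-.02,.12,3]); print(v); print(r)
for z in (.117,.1195,.122):
    f=lambda u:np.concatenate([(proj(w,rol([u[0],u[1],z,u[2]])[i])-uv) for i,uv in enumerate([[264.5,104.3],[262.3,135.8],[259.8,167.1]])])
    q=least_squares(lambda u:f(u).ravel(),[.53,-.02,5],x_scale=[.01,.01,3]); print(z,q.x,np.round(q.fun,1))
d=Rt(5,28)
ov=s["color"].copy()
E
python3 d.py
python3 - <<'E'
import cv2,sys
sys.path.insert(0,'.')
import os; os.chdir('.')
from fit import *
s=pickle.load(open("v1scene.pkl","rb")); 
def ov(p,x0,y0,x1,y1,f):
    im=cv2.resize(p["color"][y0:y1,x0:x1],None,fx=f,fy=f,interpolation=2)
    v=[.5358,-.022,.121,5.0]; D=Rt(5,28); m=np.array(v[:3])
    for k in(-.073,0,.073):
        for o in ([0,0,0],D[:,1]*.017,-D[:,1]*.017,-D[:,2]*.017):
            q=(proj(p,m+D[:,0]*k+o)[0]-[x0,y0]+.5)*f; cv2.circle(im,tuple(int(a) for a in q),2,(0,0,255),-1)
    return im
a=ov(s,200,110,300,220,5);b=ov(w,215,70,310,195,4.4)
cv2.imwrite("pics/cmp.png",np.hstack([a[:550,:400],b[:550,:400]]))
E
```

```text
tip [ 0.52770453 -0.13877873  0.18279704] [[218.07557848 135.83178696]] [[289.09850052 181.30162967]]
[ 0.5348042  -0.02225775  0.11541752  5.11667217]
[[-0.6 -0.4]
 [-0.8 -1.7]
 [-0.8 -1. ]
 [-4.1  0.4]
 [-0.8  0.4]
 [-1.6  1.4]
 [-0.8 -0.8]
 [-0.3 -1.2]
 [-4.  -1.4]]
0.117 [ 0.53579469 -0.02363694  4.90187838] [ 0.   0.5 -0.1 -0.7  0.   0.1]
0.1195 [ 0.53575612 -0.0234896   4.90537827] [ 0.   0.3 -0.1 -0.7  0.   0.3]
0.122 [ 0.53571757 -0.02334219  4.90892322] [ 0.   0.2 -0.1 -0.7  0.   0.5]
```

View pics/cmp.png

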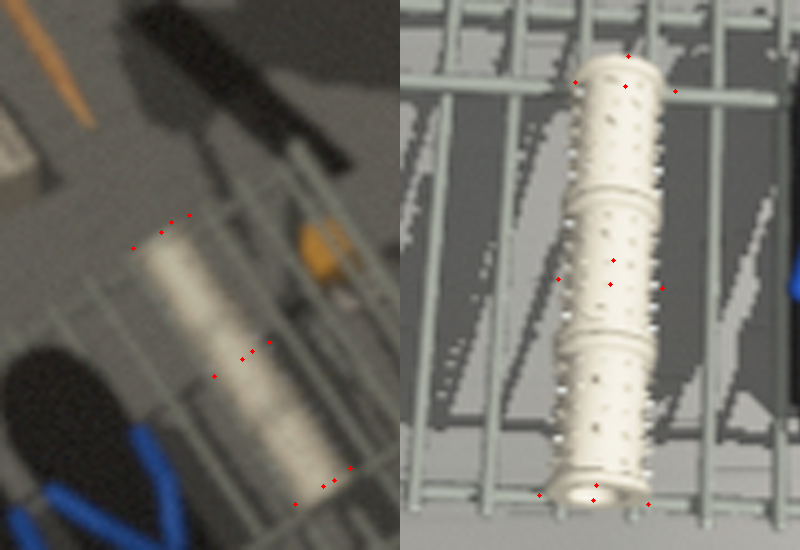

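Overlays match to within 2 mm and the tip prediction matches the scene view, so I'll line up and then insert along the bore.

```bash
cat > e.py <<'E'
from h import *
D=Rt(5.4,28); m=np.array([.5354,-.0225,.1205])
mouth=m-.073*D[:,0]
def tcp(s): # s: tip position past the mouth
    return mouth+D@np.array([s-.211,0,-.0113])
if __name__=="__main__":
    print(mouth,cur()[0]); chain([(tcp(-.025),D),(tcp(.02),D),(tcp(.168),D)])
E
python3 e.py
```

```text
[ 0.52933423 -0.08666912  0.15477142] [ 0.51255516 -0.31907046  0.29194868]
[ 0.51  -0.289  0.276] [0.25 0.04 0.53] [ 0.0341 -0.0049  0.0004] dist 0.034
[ 0.514 -0.249  0.254] [0. 0. 0.] [0.045 0.    0.   ] dist 0.045
[ 0.526 -0.119  0.185] [0. 0. 0.] [ 0.148 -0.    -0.   ] dist 0.148
```

Emit:
send_rows --commands "0.2 0 0.5 0.01 -0.002 0 1;0.2 0 0.5 0.02 -0.005 0 1;0.2 0 0.5 0.034 -0.005 0 1;0.2 0 0.5 0.034 -0.005 0 1;0.2 0 0.5 0.034 -0.005 0 1"

```text
time_s: 9.3
tool_pos: [0.5106, -0.2876, 0.2758]
ee_rot: [0.163, 0.717, 0.654, -0.179]
ft_force: [1.0, -0.5, 0.2]
opening: 0.0114
grasp_force: 50.0
```

```bash
python3 c.py v2 pick_tip roller_top
python3 - <<'E'
from e import *
import pickle
p,M=cur(); tip=p+M@[.211,0,.0113]; print(tip, M.T@(mouth-tip))
ims=[]
for n,x0,y0 in (("scene",205,115),("top",232,150)):
    P=pickle.load(open(f"v2{n}.pkl","rb")); f=6
    im=cv2.resize(P["color"][y0:y0+66,x0:x0+66],None,fx=f,fy=f,interpolation=2)
    for X,c in [(tip,(255,0,0)),(mouth,(0,0,255)),(m,(0,0,255))]+[(mouth+D[:,1]*s,(0,255,0)) for s in(.017,-.017)]:
        q=(proj(P,X)[0]-[x0,y0]+.5)*f; cv2.circle(im,tuple(int(a) for a in q),3,c,-1)
    ims.append(im)
cv2.imwrite("pics/v2c.png",np.hstack(ims))
E
```

```text
wrist pick_tip []
wrist roller_top []
scene pick_tip [([228.4, 146.1], 0.79)]
scene roller_top [([238.5, 164.4], 0.47)]
top pick_tip []
top roller_top []
[ 0.51023619 -0.28863622  0.27617009] [ 0.08248108  0.87873539 -0.47012869] 0.011538583877548119 49.99976456165314 9.75
[ 0.52715433 -0.10851329  0.16699959] [0.02512386 0.0001285  0.00047227]
```

View pics/v2c.png

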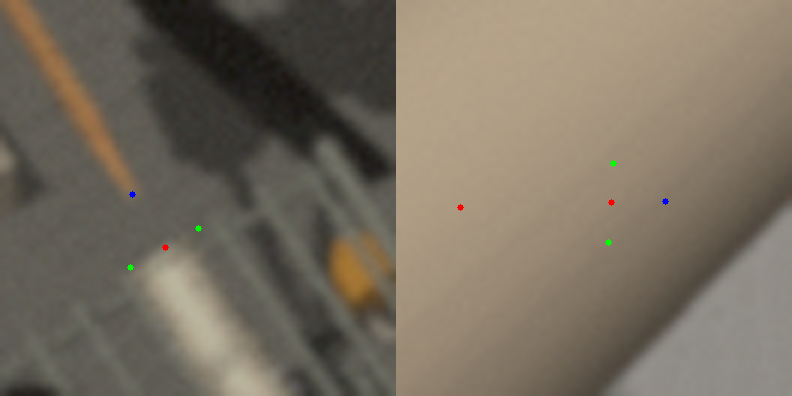

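Tip lines up with the mouth: tip at (132, 192) in the crop, mouth at about (170, 252). Inserting.

Emit:
send_rows --commands "0 0 0 0.01 0 0.001 1;0 0 0 0.02 0 0.001 1;0 0 0 0.03 0 0.001 1;0 0 0 0.04 0 0.001 1;0 0 0 0.05 0 0.001 1"

```text
time_s: 10.25
tool_pos: [0.5145, -0.2437, 0.2511]
ee_rot: [0.163, 0.717, 0.654, -0.179]
ft_force: [-0.3, 0.1, 0.1]
opening: 0.0114
grasp_force: 50.0
```

```bash
cat > g.py <<'E'
from e import *
import sys
P=imaging.grab_frame("scene"); p,M=cur(); s=readout.get_state()
print("force tool",np.round(M.T@s["ft_force"],2),"tq",np.round(M.T@s["wrist_torque"],3),s["time_s"])
tip=p+M@[.211,0,.0113]; print("rel bore (x past mouth,y,z)",np.round(D.T@(tip-mouth),4))
x0,y0,f=195,105,6
im=cv2.resize(P["color"][y0:y0+100,x0:x0+100],None,fx=f,fy=f,interpolation=2)
for X in (tip,p+M@[.035,0,.0113]):
    q=(proj(P,X)[0]-[x0,y0]+.5)*f; cv2.circle(im,tuple(int(a) for a in q),3,(255,0,0),-1)
cv2.imwrite(f"pics/{sys.argv[1]}.png",im)
E
python3 g.py g1
```

```text
force tool [ 1.44  0.06 -0.13] tq [ 0.088  0.496 -0.042] 10.3
rel bore (x past mouth,y,z) [ 0.0287 -0.0008  0.0004]
```

Emit:
send_rows --commands "0 0 0 0.008 0 0 1;0 0 0 0.016 0 0 1;0 0 0 0.024 0 0 1;0 0 0 0.032 0 0 1;0 0 0 0.04 0 0 1"

```text
time_s: 10.8
tool_pos: [0.5177, -0.2092, 0.2325]
ee_rot: [0.163, 0.717, 0.653, -0.179]
ft_force: [0.5, 0.5, -0.6]
opening: 0.0115
grasp_force: 50.0
```

```bash
python3 g.py g2; python3 c.py v3 pick_tip roller_top roller_low roller_mid; python3 -c "
from h import *
s=readout.get_state();print(cur()[1].T@s['ft_force'],cur()[1].T@s['wrist_torque'])"
```

```text
force tool [1.09 0.36 0.43] tq [0.022 0.493 0.071] 10.85
rel bore (x past mouth,y,z) [ 0.0676 -0.0006  0.0004]
wrist pick_tip []
wrist roller_top [([257.0, 235.7], 0.5)]
wrist roller_low []
wrist roller_mid [([284.2, 161.6], 0.47)]
scene pick_tip []
scene roller_top [([248.7, 125.4], 0.65), ([240.4, 165.5], 0.62)]
scene roller_low [([262.6, 199.7], 0.64)]
scene roller_mid [([248.5, 183.0], 0.47), ([237.0, 167.8], 0.3)]
top pick_tip []
top roller_top [([259.6, 176.2], 0.64)]
top roller_low []
top roller_mid [([242.4, 183.0], 0.51), ([342.2, 184.0], 0.49)]
[ 0.51762895 -0.20983368  0.23289077] [ 0.08215971  0.8787761  -0.47010888] 0.01156597500354521 49.99977886676788 11.6
[-0.53338327 -0.4716363   1.28088676] [ 0.03954304  0.34232299 -0.01342071]
```

Emit:
send_rows --commands "0 0 0 0.01 0 0 1;0 0 0 0.02 0 0 1;0 0 0 0.03 0 0 1;0 0 0 0.04 0 0 1;0 0 0 0.05 0 0 1"

```text
time_s: 12.1
tool_pos: [0.5218, -0.1647, 0.2087]
ee_rot: [0.163, 0.717, 0.654, -0.179]
ft_force: [0.0, 0.1, -0.0]
opening: 0.0115
grasp_force: 50.0
```

Emit:
send_rows --commands "0 0 0 0.01 0 0 1;0 0 0 0.02 0 0 1;0 0 0 0.03 0 0 1;0 0 0 0.04 0 0 1;0 0 0 0.045 0 0 1"

```text
time_s: 12.6
tool_pos: [0.5256, -0.125, 0.1875]
ee_rot: [0.163, 0.717, 0.654, -0.179]
ft_force: [0.1, 0.2, -0.1]
opening: 0.0115
grasp_force: 50.0
```

```bash
python3 g.py g3; python3 c.py v4 pick_tip roller_top roller_low roller_mid
```

```text
force tool [0.7  0.19 0.24] tq [0.061 0.387 0.011] 12.65
rel bore (x past mouth,y,z) [ 0.1621 -0.0008  0.0006]
wrist pick_tip []
wrist roller_top [([263.1, 104.5], 0.65), ([134.1, 188.7], 0.61)]
wrist roller_low []
wrist roller_mid [([260.0, 13.6], 0.64)]
scene pick_tip []
scene roller_top [([239.8, 164.4], 0.71)]
scene roller_low [([238.1, 166.0], 0.68), ([260.5, 200.8], 0.63)]
scene roller_mid [([250.3, 183.0], 0.73)]
top pick_tip []
top roller_top []
top roller_low [([227.4, 182.1], 0.65), ([341.8, 181.5], 0.2)]
top roller_mid [([239.5, 183.1], 0.54)]
[ 0.52541282 -0.12631179  0.18820971] [ 0.08208502  0.87877737 -0.47011955] 0.011518705414191702 49.99980032444 13.4
```

Run:
```python
from h import *
import pickle
w=pickle.load(open("v4wrist.pkl","rb")); p,M=cur()
def onplane(uv,z):
    o,v=ray(w,uv); o=M.T@(o-p); v=M.T@v; return o+v*(z-o[2])/v[2]
for uv in [(263,104.5),(260,13.6)]: print(onplane(uv,.0113))
for xx in(.034,.040,.05,.06,.07): print(xx,proj(w,p+M@[xx,0,.0113-.014])[0],proj(w,p+M@[xx,0,.0113-.004])[0])
for r in range(100,200,3): print(r,w["color"][r,[243,250,258,266,273]].tolist())
```

```text
[0.08246204 0.00137326 0.0113    ]
[ 0.12795926 -0.00047208  0.0113    ]
0.034 [260.41018542 194.69807139] [260.25938005 190.32711304]
0.04 [260.45549822 184.10492652] [260.30062684 180.32048991]
0.05 [260.53276763 165.99363949] [260.37086961 163.23865433]
0.06 [260.61228145 147.2932961 ] [260.44303289 145.63590911]
0.07 [260.69410822 127.98142012] [260.51717198 127.49366158]
100 [[155, 171, 177], [173, 189, 196], [186, 202, 208], [186, 202, 209], [176, 193, 200]]
103 [[153, 169, 174], [171, 190, 196], [184, 201, 208], [183, 200, 206], [176, 193, 201]]
106 [[154, 171, 176], [162, 178, 184], [184, 201, 206], [184, 200, 206], [176, 194, 200]]
109 [[155, 171, 177], [170, 187, 195], [183, 200, 206], [183, 200, 206], [176, 193, 199]]
112 [[155, 170, 176], [172, 188, 195], [184, 200, 207], [183, 200, 206], [174, 192, 198]]
115 [[154, 169, 176], [171, 188, 195], [182, 198, 206], [182, 200, 206], [176, 193, 199]]
118 [[155, 171, 177], [170, 188, 195], [182, 199, 206], [183, 199, 206], [174, 191, 198]]
121 [[155, 171, 176], [158, 175, 181], [182, 200, 206], [182, 199, 206], [175, 192, 199]]
1
[... 1583 characters left out ...]
 138], [68, 101, 138]]
178 [[64, 96, 131], [65, 96, 131], [65, 96, 132], [64, 96, 132], [66, 97, 132]]
181 [[77, 117, 162], [76, 118, 160], [74, 113, 158], [76, 120, 164], [79, 124, 171]]
184 [[77, 120, 166], [84, 133, 183], [89, 138, 188], [86, 135, 185], [81, 125, 171]]
187 [[79, 122, 168], [86, 134, 184], [89, 137, 189], [86, 135, 185], [81, 123, 170]]
190 [[117, 138, 160], [85, 133, 182], [86, 135, 185], [83, 130, 178], [142, 160, 174]]
193 [[157, 174, 181], [89, 140, 192], [97, 154, 210], [86, 134, 186], [177, 183, 185]]
196 [[164, 182, 189], [88, 140, 192], [100, 161, 217], [87, 136, 186], [166, 183, 191]]
199 [[165, 182, 190], [39, 55, 82], [39, 54, 81], [40, 56, 82], [166, 182, 189]]
```

Emit:
send_rows --commands "0 0 0 0.005 0 0 1;0 0 0 0.01 0 0 1;0 0 0 0.012 0 0 1;0 0 0 0.013 0 0 1;0 0 0 0.013 0 0 1"

```text
time_s: 13.9
tool_pos: [0.5265, -0.1146, 0.1819]
ee_rot: [0.163, 0.717, 0.654, -0.179]
ft_force: [-0.8, 0.2, -1.2]
opening: 0.0113
grasp_force: 50.0
```

```bash
cat > gap.py <<'E'
from h import *
w=imaging.grab_frame("wrist"); s=readout.get_state(); p,M=cur(); print(p,s["time_s"],"F",M.T@s["ft_force"])
c=w["color"].astype(int); sat=c[:,:,2]-c[:,:,0]   # wood: R>>B
print("".join("W" if (sat[r,[243,250,266,273]]>40).all() else ("p" if sat[r,258]>40 else ".") for r in range(0,200)))
# roller edges
for r in (60,100,140):
    row=c[r].min(1); k=np.where(row[200:320]>140)[0]+200; print(r,k.min(),k.max())
E
python3 gap.py
```

```text
[ 0.52647269 -0.11479433  0.18203903] 13.95 F [ 0.52768187 -0.55371018  0.12586379]
.............................................................................................................................................................................pWWWWWWWWWWWWWWWWpppppppppp
60 200 319
100 208 319
140 200 319
```

Run:
```python
from h import *
p,M=cur(); c=np.array([.04,0,.0113]); up=M.T@[0,0,1]
for th,l in [(4,.001),(12,.003),(20,.006),(27,.012),(33,.02)]:
    Q=R.from_euler("y",th,degrees=True).as_matrix(); t=c-Q@c+up*l; print(th,np.round(t,4))
print(up)
```

```text
4 [-0.0012  0.      0.0019]
12 [-0.0029  0.      0.0059]
20 [-0.0043  0.      0.0091]
27 [-0.0064  0.      0.0088]
33 [-0.0091  0.      0.006 ]
[-4.70219902e-01  4.66405479e-04 -8.82549164e-01]
```

Emit:
send_rows --commands "0 0 0 0.001 0 0 1;0 0 0 0.001 0 0 1"

```text
time_s: 14.15
tool_pos: [0.5266, -0.114, 0.1816]
ee_rot: [0.163, 0.717, 0.653, -0.179]
ft_force: [0.4, 0.2, -0.5]
opening: 0.0119
grasp_force: 50.0
```

Emit:
send_rows --commands "0 4 0 -0.001 0 0.002 1;0 12 0 -0.003 0 0.006 1;0 20 0 -0.004 0 0.009 1;0 27 0 -0.006 0 0.009 1;0 33 0 -0.009 0 0.006 1"

```text
time_s: 14.65
tool_pos: [0.5254, -0.126, 0.1815]
ee_rot: [-0.03, 0.739, 0.672, 0.034]
ft_force: [-0.3, 0.1, -1.7]
opening: 0.0114
grasp_force: 50.0
```

Emit:
send_rows --commands "0 3 0 0.001 0 -0.01 1;0 3 0 0.001 0 -0.03 1;0 3 0 0.002 0 -0.055 1;0 3 0 0.002 0 -0.075 1;0 3 0 0.002 0 -0.085 1"

```text
time_s: 15.15
tool_pos: [0.5254, -0.131, 0.267]
ee_rot: [-0.045, 0.738, 0.672, 0.052]
ft_force: [0.1, -0.3, -0.4]
opening: 0.0115
grasp_force: 50.0
```

```bash
python3 c.py v5 pick_tip roller_top roller_low roller_mid; python3 gap.py
python3 - <<'E'
from h import *
import pickle
w=pickle.load(open("v5wrist.pkl","rb"));s=pickle.load(open("v5scene.pkl","rb"));t=pickle.load(open("v5top.pkl","rb"))
a=cv2.resize(s["color"][70:220,160:300],None,fx=2.8,fy=2.8);b=w["color"][:300,156:356];b=cv2.resize(b,None,fx=1.4,fy=1.4)
cv2.imwrite("pics/v5.png",np.hstack([a[:420],b[:420]]))
p,M=cur()
for x in (.063,.112,.161,.21): print(x,proj(s,p+M@[x,0,.0113])[0])
E
```

```text
wrist pick_tip []
wrist roller_top [([260.6, 117.4], 0.83)]
wrist roller_low []
wrist roller_mid [([259.9, 13.7], 0.65)]
scene pick_tip []
scene roller_top [([238.9, 134.6], 0.58)]
scene roller_low [([273.5, 164.0], 0.89)]
scene roller_mid [([257.2, 146.8], 0.83), ([365.4, 234.3], 0.29)]
top pick_tip []
top roller_top [([254.9, 171.2], 0.54)]
top roller_low [([210.8, 165.5], 0.71)]
top roller_mid [([289.0, 177.5], 0.72), ([232.1, 171.6], 0.69)]
[ 0.52499372 -0.13001543  0.26529772] [0.0916699  0.98611955 0.13843721] 0.011937007530690172 49.99953746795654 15.9
[ 0.52503166 -0.13002695  0.26537119] 15.95 F [-0.2139387  -0.61642593  0.7688945 ]
............................................................pppppppppppp.............................................................................................ppppppppppWWWWWWWWWWWWWWWWppppppppp
60 200 288
100 203 304
140 200 299
0.063 [236.67430503 130.44121516]
0.112 [250.10182134 141.68159796]
0.161 [264.32970246 153.6087362 ]
0.21 [279.4158427  166.27413245]
```

View pics/v5.png

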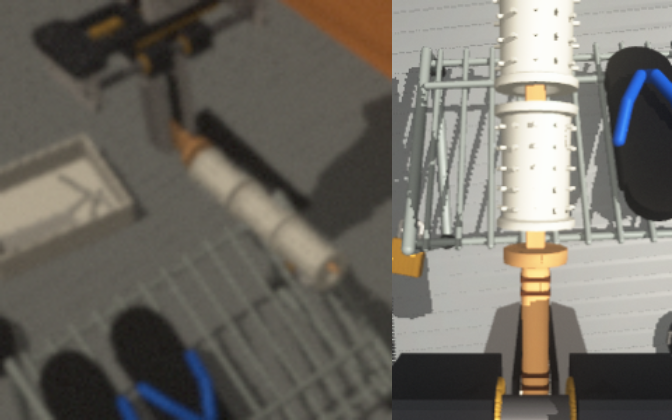

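All three rollers are on the pick, with small gaps of about 6 mm. I'll tip the nose up further so they slide back to the collar.

Run:
```python
from h import *
p,M=cur(); c=np.array([.1,0,.0113]); up=M.T@[0,0,1]
for th in (5,10,15,20,24):
    Q=R.from_euler("y",th,degrees=True).as_matrix(); print(th,np.round(c-Q@c+up*.001*th,4))
```

```text
5 [0.0001 0.     0.0038]
10 [0.0009 0.     0.0076]
15 [0.0026 0.     0.0114]
20 [0.0049 0.     0.0151]
24 [0.0074 0.     0.0179]
```

Emit:
send_rows --commands "0 5 0 0 0 0.004 1;0 10 0 0.001 0 0.0076 1;0 15 0 0.0026 0 0.0114 1;0 20 0 0.005 0 0.015 1;0 24 0 0.0074 0 0.018 1"

```text
time_s: 16.45
tool_pos: [0.526, -0.1213, 0.2484]
ee_rot: [-0.186, 0.711, 0.647, 0.205]
ft_force: [-0.3, 0.1, -0.8]
opening: 0.0116
grasp_force: 50.0
```

Emit:
send_rows --commands "0 0 0 0 0 0 1;0 0 0 0 0 0 1;0 0 0 0 0 0 1"

```text
time_s: 16.75
tool_pos: [0.5263, -0.1195, 0.2492]
ee_rot: [-0.185, 0.71, 0.648, 0.204]
ft_force: [-0.1, 0.5, -0.2]
opening: 0.0115
grasp_force: 50.0
```

```bash
python3 gap.py
```

```text
[ 0.52636674 -0.1193732   0.249265  ] 16.8 F [-0.24096887 -0.24571312 -0.00514281]
....................................................................................................................................................................................WWWWWWWWWWWppppppppp
60 231 285
100 204 319
140 214 297
```

The gaps are closed. I'll carry the pick to the box with the nose up.

```bash
python3 -c "
from h import *
p,M=cur(); print(np.degrees(np.arcsin(M[2,0])))
print('up',np.round(M.T@[0,0,.1],4),'y',np.round(M.T@[0,.1,0],4)); T=np.array([.528,.262,.33])
print(np.round(M.T@(T-p),4))"
```

```text
31.9043331689322
up [ 0.0529  0.0002 -0.0849] y [ 0.0846 -0.0091  0.0526]
[ 0.3652 -0.0329  0.1322]
```

Emit:
send_rows --commands "0 0 0 0.008 0 -0.012 1;0 0 0 0.024 0 -0.03 1;0 0 0 0.055 -0.002 -0.03 1;0 0 0 0.093 -0.006 -0.02 1;0 0 0 0.13 -0.01 -0.002 1"

```text
time_s: 17.3
tool_pos: [0.5269, -0.0098, 0.3218]
ee_rot: [-0.183, 0.711, 0.648, 0.205]
ft_force: [0.8, 0.1, -1.2]
opening: 0.0114
grasp_force: 50.0
```

Emit:
send_rows --commands "0 0 0 0.032 -0.003 0.018 1;0 0 0 0.064 -0.006 0.036 1;0 0 0 0.096 -0.009 0.055 1;0 0 0 0.128 -0.012 0.073 1;0 0 0 0.155 -0.015 0.088 1"

```text
time_s: 17.8
tool_pos: [0.527, 0.1711, 0.3284]
ee_rot: [-0.185, 0.709, 0.649, 0.204]
ft_force: [0.2, -0.8, -1.7]
opening: 0.0115
grasp_force: 50.0
```

Emit:
send_rows --commands "0 0 0 0.025 -0.003 0.014 1;0 0 0 0.045 -0.005 0.026 1;0 0 0 0.06 -0.006 0.034 1;0 0 0 0.07 -0.007 0.04 1;0 0 0 0.078 -0.008 0.045 1"

```text
time_s: 18.3
tool_pos: [0.5277, 0.2596, 0.3306]
ee_rot: [-0.185, 0.71, 0.648, 0.204]
ft_force: [0.2, 0.1, -1.4]
opening: 0.0112
grasp_force: 50.0
```

```bash
python3 gap.py; python3 c.py v6 shoebox roller_low roller_mid roller_top
python3 - <<'E'
from h import *
import pickle
P=[pickle.load(open(f"v6{n}.pkl","rb")) for n in("scene","top","wrist")]; P0=pickle.load(open("P0.pkl","rb"))
for p in P:
    q=imaging.place_of("shoebox",p); b=imaging.boxes_of("shoebox",p)
    for k in q[:2]: print("at z0",np.round(atz(p,[k["centre"][0]*512,k["centre"][1]*384],0),4),round(k["score"],2))
# rim edges in first top picture by whiteness profile
c=P0["top"]["color"].astype(int).min(2)
for col in (60,100,140): print("col",col,c[135:240,col].tolist())
for r in (170,200): print("row",r,c[r,25:180].tolist())
E
```

```text
[0.5272995  0.26101024 0.3304522 ] 18.35 F [ 0.19682498 -0.1382042   2.44411611]
....................................................................................................................................................................................WWWWWWWWWWWppppppppp
60 232 301
100 246 278
140 206 283
wrist shoebox [([260.4, 214.5], 0.92)]
wrist roller_low []
wrist roller_mid [([258.5, 48.0], 0.78)]
wrist roller_top [([259.0, 137.5], 0.93)]
scene shoebox [([359.1, 312.2], 0.65)]
scene roller_low [([435.6, 243.2], 0.96)]
scene roller_mid [([410.4, 232.0], 0.91), ([461.9, 250.9], 0.67)]
scene roller_top [([384.6, 220.0], 0.95)]
top shoebox [([338.9, 134.9], 0.26)]
top roller_low [([13.0, 156.1], 0.6)]
top roller_mid [([41.9, 160.4], 0.91)]
top roller_top [([66.9, 162.5], 0.95)]
[0.52800408 0.25846385 0.32954424] [0.07839292 0.84480572 0.52929939] 0.011735924148372904 49.99976634979248 19.1
at z0 [0.5388 0.3628 0.    ] 0.65
at z0 [ 0.7075 -0.3229  0.    ] 0.26
at z0 [0.5393 0.3554 0.    ] 0.92
col 60 [183, 182, 183, 182, 177, 165, 171, 176, 152, 106, 77, 75, 78, 78, 76, 73
[... 2238 characters left out ...]
4, 153, 99, 66, 63, 67, 69, 67, 69, 67, 67, 70, 68, 70, 68, 68, 67, 67, 67, 67, 67, 69, 67, 67, 83, 123, 165, 183, 184, 183, 183, 182, 182, 183, 184, 184, 184, 184, 183, 184, 184, 184, 184, 185, 184, 184, 185, 184, 184, 185, 186, 185, 186, 185, 185, 186, 185, 186, 185, 186, 186, 187, 187, 187, 188, 186, 188, 187, 188, 187, 188, 187, 187, 188, 187, 188, 187, 188, 187, 186, 187, 189, 189, 188, 188, 189, 188, 188, 190, 189, 189, 189, 189, 188, 190, 190, 189, 189, 189, 190, 189, 190, 190, 191, 191, 191, 190, 191, 189, 190, 190, 191, 191, 191, 191, 191, 191, 191, 192, 193, 193, 192, 191, 193, 194, 192, 193, 197, 200, 193, 161, 111, 75, 68, 70, 69, 71, 68, 69, 73, 89, 112, 124, 128, 129, 130, 128]
```

```bash
cat > box.py <<'E'
from h import *
import pickle
t=pickle.load(open("P0.pkl","rb"))["top"]
A=lambda *q:np.array([atz(t,u,.115)[:2] for u in q])
far=A((60,142),(100,145),(140,148.5)); near=A((60,226),(100,229.3),(140,232.5)); L=A((39,170),(33,200)); Rr=A((166,170),(161.5,200))
for n,e in(("far",far),("near",near)): d=e[0]-e[-1]; print(n,np.round(e,3).tolist(),"yaw",np.degrees(np.arctan2(d[0],d[1])))
for n,e in(("L",L),("R",Rr)): print(n,np.round(e,3).tolist())
a=np.radians(6.2);h=np.array([np.sin(a),np.cos(a)]);nrm=np.array([np.cos(a),-np.sin(a)])
u=((L@h).mean()+(Rr@h).mean())/2; v=((far@nrm).mean()+(near@nrm).mean())/2
print("len",(L@h).mean()-(Rr@h).mean(),"wid",(far@nrm).mean()-(near@nrm).mean(),"centre",u*h+v*nrm)
E
python3 box.py
```

```text
far [[0.664, 0.472], [0.653, 0.362], [0.641, 0.252]] yaw 6.111528897162508
near [[0.436, 0.454], [0.425, 0.348], [0.415, 0.244]] yaw 5.734212698255758
L [[0.587, 0.523], [0.506, 0.531]]
R [[0.579, 0.181], [0.498, 0.191]]
len 0.3399739940940464 wid 0.22457167536374872 centre [0.5390565  0.35665187]
```

Run:
```python
from h import *
H=np.array([.539,.357])-.09*np.array([.1045,.9945]); print(H)
p,M=cur(); T=Rt(6,-3)
for k,z in ((.25,.325),(.5,.32),(.75,.31),(.9,.30),(1,.29)):
    from scipy.spatial.transform import Slerp
    Q=Slerp([0,1],R.from_matrix([M,T]))(k).as_matrix(); q=np.r_[p[:2]+(H-p[:2])*k,z]; print(*delta(q,Q,p,M))
```

```text
[0.529595 0.267495]
[-0.04 -7.24  0.17] [-0.0005  0.0002  0.0051]
[ -0.09 -14.48   0.34] [-0.0012  0.0004  0.0106]
[ -0.13 -21.72   0.51] [-0.0046  0.0006  0.0202]
[ -0.16 -26.06   0.61] [-0.0088  0.0007  0.0294]
[ -0.17 -28.96   0.67] [-0.0133  0.0007  0.0384]
```

Emit:
send_rows --commands "0 -7 0.2 -0.001 0 0.005 1;0 -14 0.3 -0.001 0 0.01 1;0 -21 0.5 -0.004 0.001 0.019 1;0 -26 0.6 -0.009 0.001 0.029 1;0 -29 0.7 -0.013 0.001 0.038 1"

```text
time_s: 19.9
tool_pos: [0.5294, 0.2699, 0.2903]
ee_rot: [-0.018, 0.742, 0.67, 0.018]
ft_force: [0.1, -0.6, -1.4]
opening: 0.0113
grasp_force: 50.0
```

```bash
cat > f.py <<'E'
from h import *
imaging.grab_frame("top")
H=[.5296,.2675]
p,M=cur(); s=readout.get_state(); print(p,"yaw",np.degrees(np.arctan2(M[0,0],M[1,0])),"noseup",np.degrees(np.arcsin(M[2,0])),s["ft_force"],s["time_s"])
chain([(H+[.12],Rt(6,-2)),(H+[.05],Rt(6,-1))])
E
python3 f.py; python3 gap.py
```

```text
[0.52815941 0.27160977 0.28811859] yaw 5.6419844279888585 noseup 2.740763884294904 [-0.66589653  1.97111876 -1.77575732] 19.95
[0.53  0.268 0.12 ] [-0.34 -0.74  0.36] [-0.012   0.0028  0.1677] dist 0.168
[0.53  0.268 0.05 ] [ 0. -1. -0.] [-0.0024  0.      0.07  ] dist 0.07
[0.5282125  0.27056315 0.28871098] 20.0 F [ 0.09609464 -0.87361724  1.55864312]
.....................................................................................................................................................................................WWWWWWWWWWppppppppp
60 200 291
100 200 290
140 200 290
```

Emit:
send_rows --commands "0 0 0.3 -0.003 0.001 0.025 1;0 0 0.3 -0.005 0.001 0.06 1;0 0 0.3 -0.008 0.001 0.1 1;0 -0.7 0.3 -0.01 0.002 0.14 1;0 -0.7 0.3 -0.011 0.002 0.165 1"

```text
time_s: 20.5
tool_pos: [0.5303, 0.2636, 0.1231]
ee_rot: [-0.015, 0.745, 0.666, 0.013]
ft_force: [-0.3, 0.0, -1.4]
opening: 0.0116
grasp_force: 50.0
```

Emit:
send_rows --commands "0 0 0 0 0 0.015 1;0 0 0 -0.001 0 0.03 1;0 -0.5 0 -0.001 0 0.045 1;0 -1 0 -0.002 0 0.055 1;0 -1 0 -0.002 0 0.063 1"

```text
time_s: 21.0
tool_pos: [0.5311, 0.2654, 0.0616]
ee_rot: [-0.009, 0.745, 0.667, 0.007]
ft_force: [0.8, -0.1, -0.3]
opening: 0.0112
grasp_force: 50.0
```

```bash
python3 f.py; python3 gap.py
```

```text
[0.53041296 0.265238   0.06057452] yaw 6.274261809382689 noseup 1.2132254502455764 [ 0.09557697  0.12624739 -1.46441826] 21.05
[0.53  0.268 0.12 ] [-0.25  0.79 -0.28] [ 0.0034 -0.0013 -0.0594] dist 0.059
[0.53  0.268 0.05 ] [ 0. -1. -0.] [-0.0024  0.      0.07  ] dist 0.07
[0.53044146 0.26525828 0.06126709] 21.1 F [-0.72984846 -0.77955758  0.79857274]
.....................................................................................................................................................................................WWWWWWWWWWpppppppp.
60 200 318
100 243 318
140 200 315
```

Emit:
send_rows --commands "0 0 0 0 0 0.008 1;0 0 0 0 0 0.016 1;0 -0.6 0 0 0 0.021 1;0 -1.2 0 0 0 0.025 1;0 -1.2 0 0 0 0.027 1"

```text
time_s: 21.6
tool_pos: [0.5308, 0.2666, 0.0346]
ee_rot: [-0.001, 0.744, 0.668, -0.001]
ft_force: [-1.4, -0.7, -0.8]
opening: 0.0113
grasp_force: 50.0
```

Emit:
send_rows --commands "0 0 0 0 0 0.001 1;0 0 0 0 0 0.002 1;0 0 0 0 0 0.003 1;0 0 0 0 0 0.003 1;0 0 0 0 0 0.003 1"

```text
time_s: 22.1
tool_pos: [0.531, 0.2659, 0.0322]
ee_rot: [-0.002, 0.745, 0.667, -0.001]
ft_force: [-0.3, 0.1, -1.2]
opening: 0.0115
grasp_force: 50.0
```

```bash
python3 f.py; python3 gap.py
```

```text
[0.53100518 0.2659145  0.03220905] yaw 6.285358390211839 noseup 0.064478609634964 [-0.12830294 -0.26786643 -0.64736205] 22.15
[0.53  0.268 0.12 ] [-0.17  1.94 -0.29] [ 0.0015 -0.0018 -0.0878] dist 0.088
[0.53  0.268 0.05 ] [ 0. -1. -0.] [-0.0024  0.      0.07  ] dist 0.07
[0.53095601 0.26594833 0.03219404] 22.2 F [-0.3298854   0.7034749   0.46019237]
.....................................................................................................................................................................................WWWWWWWWWWpppppppp.
60 200 319
100 200 319
140 200 319
```

Emit:
send_rows --commands "0 0 0 0 0 0.001 1;0 0 0 0 0 0.002 1;0 0 0 0 0 0.003 1;0 0 0 0 0 0.003 1;0 0 0 0 0 0.003 1"

```text
time_s: 22.7
tool_pos: [0.5309, 0.2659, 0.029]
ee_rot: [-0.002, 0.745, 0.667, -0.001]
ft_force: [0.2, -0.6, -0.5]
opening: 0.0114
grasp_force: 50.0
```

Emit:
send_rows --commands "0 0 0 0 0 0.0005 1;0 0 0 0 0 0.001 1;0 0 0 0 0 0.001 1;0 0 0 0 0 0.001 1"

```text
time_s: 23.1
tool_pos: [0.5309, 0.266, 0.0284]
ee_rot: [-0.002, 0.745, 0.667, -0.001]
ft_force: [-0.9, 0.8, 4.1]
opening: 0.0112
grasp_force: 52.3
```

Emit:
send_rows --commands "0 0 0 0 0 -0.0005 0.8;0 0 0 0 0 -0.0005 0.7;0 0 0 0 0 -0.0005 0.6;0 0 0 0 0 -0.0005 0.5;0 0 0 0 0 -0.0005 0.5"

```text
time_s: 23.6
tool_pos: [0.5309, 0.266, 0.0285]
ee_rot: [-0.002, 0.745, 0.667, -0.001]
ft_force: [0.2, -0.4, 0.4]
opening: 0.0452
grasp_force: 0.0
```

Emit:
send_rows --commands "0 0 0 0 0 0 0.5;0 0 0 0 0 0 0.5;0 0 0 0 0 0 0.5;0 0 0 0 0 -0.005 0.5;0 0 0 0 0 -0.02 0.5"

```text
time_s: 24.1
tool_pos: [0.53, 0.2655, 0.0482]
ee_rot: [-0.002, 0.745, 0.667, -0.002]
ft_force: [-0.3, -0.5, 0.9]
opening: 0.0467
grasp_force: 0.0
```

Emit:
send_rows --commands "0 0 0 0 0 -0.03 0.5;0 0 0 0 0 -0.07 0.5;0 0 0 0 0 -0.11 0.5;0 0 0 0 0 -0.15 0.5;0 0 0 0 0 -0.19 0.5"

```text
time_s: 24.6
tool_pos: [0.5314, 0.2655, 0.2417]
ee_rot: [-0.001, 0.745, 0.667, -0.0]
ft_force: [0.2, 0.5, -1.0]
opening: 0.0473
grasp_force: 0.0
```

```bash
python3 c.py v7 pick pick_tip roller_top roller_mid roller_low
python3 - <<'E'
from h import *
import pickle
w=pickle.load(open("v7wrist.pkl","rb")); c=w["color"].astype(int); sat=c[:,:,2]-c[:,:,0]
ys,xs=np.where(sat[:230,150:360]>60); print("wood rows",ys.min(),ys.max(),"cols",xs.min()+150,xs.max()+150)
for l,z in (("pick",.017),("roller_top",.02),("roller_mid",.02),("roller_low",.02),("pick_tip",.014)):
    q=imaging.place_of(l,w)
    if q: print(l,np.round(atz(w,[q[0]["centre"][0]*512,q[0]["centre"][1]*384],z),4),q[0]["score"])
E
```

```text
wrist pick [([258.7, 173.1], 0.79)]
wrist pick_tip [([255.6, 0.0], 0.83)]
wrist roller_top [([260.5, 125.4], 0.67), ([259.8, 174.1], 0.24)]
wrist roller_mid [([259.5, 86.0], 0.65)]
wrist roller_low [([258.8, 48.8], 0.86)]
scene pick [([368.1, 316.0], 0.73), ([331.1, 280.3], 0.58)]
scene pick_tip [([395.1, 349.1], 0.48), ([380.4, 330.7], 0.42)]
scene roller_top [([353.3, 300.4], 0.7), ([182.5, 153.0], 0.64)]
scene roller_mid [([365.2, 316.3], 0.71), ([382.0, 333.5], 0.59)]
scene roller_low [([378.6, 331.7], 0.65), ([263.4, 167.2], 0.61)]
top pick [([142.0, 195.7], 0.47)]
top pick_tip [([305.1, 137.7], 0.6)]
top roller_top [([123.4, 188.8], 0.63)]
top roller_mid []
top roller_low []
[0.53153149 0.26564206 0.23849011] [1.09407361e-01 9.93996622e-01 8.62833529e-04] 0.047167401441509695 0.0 25.5
wood rows 1 196 cols 249 267
pick [0.5309 0.2674 0.017 ] 0.79
roller_top [0.5401 0.33   0.02  ] 0.67
roller_mid [0.544  0.3781 0.02  ] 0.65
roller_low [0.5478 0.4208 0.02  ] 0.86
pick_tip [0.55  0.476 0.014] 0.83
```

All three rollers measure as on the pick, at 63, 112 and 154 mm from the handle, with the tip at 209 mm. The pick is at rest on the box floor and the hand is clear, so I'll hand in.

```bash
python3 -c "
from cell import workorder
print(workorder.close_job())"
```

```text
the job is handed in; nothing more can be done
None
```

The pick was pushed down through all three rollers, lifted off the rack with them and set down on the shoe box floor, all three still on it; the job was handed in at about 25.5 s, and no verdict came back.

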